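# Close the plate holder's jaw to the gauge mark with its thumbwheel

### The arm

A 6-joint arm with a two-finger parallel gripper is mounted at the origin on the work surface. World frame = base frame: x ahead of the robot, y to its left, z up, the work surface at z = 0. Lengths are in m, angles in rad, forces in N, time in s.
With the tool pointing down it reaches from about 0.225 to 0.725 m from the base axis. Payload 3.1 kg.
Tool frame: the origin (TCP) lies on the centre line of the jaws, within the pads' length; the fingertips stand 8 mm ahead of it and the grasp point (between the pads) lies 11 mm behind it; z points along the fingers, y is the direction in which the jaws open and shut (so a half turn about z gives the same grasp; the last joint's range is limited). The gripper opens to 85 mm and grips with 20 to 120 N. Pads are 22 mm wide; open, the fingers measure 114 mm over their backs; the gripper's body (76 mm by 85 mm) begins 54 mm behind the grasp point. The pads swing forward as they close: fully open they stand 13 mm farther back than shut.
Start: joints at [-1.471, 0.048, 0.099, 1.622, 0, 1.443], TCP at [0.119, -0.511, 0.239] pointing down, gripper open.
Joint ranges: [-2.91, 2.91], [-0.99, 1.94], [-1.21, 1.42], [-2.12, 2.29], [-1.49, 1.47], [-3.14, 3.14]. Speed limits (rad/s): [2.79, 2.79, 3.14, 3.14, 3.14, 3.14].

### API

Orientations are given as a rotation vector (axis times angle).
In Python, from plant import sense, grab_frame, camera_params, sign_off gives the robot as it stands.
- The arm moves only by the tool arm_command, never from a script. Its argument "series" is one flat list of numbers, 7 for each row, row after row: the shift along the tool's x, y, z in m, then the turn, a rotation vector about the tool's x, y, z in rad, then the finger opening in m, from 0 to 0.0854. In form: [dx, dy, dz, ax, ay, az, grip, dx, dy, dz, ax, ay, az, grip, ...]. A call has 1 to 12 rows; each row shifts and turns the commanded pose from where the row before left it, along the tool's axes as they then stand; what a row does not reach is not made up. A row lasts 1/12 s, in which the tool goes at most 41.7 mm and 7.16 degrees, less where a joint would pass 70% of its speed; a pose out of reach is approached as far as the arm can. A call with a gripper value outside its range is refused whole. The fingers move at their own pace and stop on an object; the grip force is fixed at half the most. Time passes only in rows, so rows that do not move let the fingers close. It gives the time, the measured TCP pose, the force and the opening at its end, in the units of the state.
- sense(): the state, without advancing time (a new reading comes with each control period).
- grab_frame(name): name is "side" or "top" or "wrist"; returns the picture (420x560x3 uint8, blue, green, red); there is no depth.
- camera_params(name): a dict with "fov_y" (degrees; the focal length in pixels is half the picture's height over the tangent of half this angle, whatever the lens; pixels are square), "cx", "cy" (the principal point, pixels), "rvec" (rotation vector, rad) and "tvec" (3), from world to camera coordinates, as OpenCV has them; the wrist camera has in their place "hand_eye" (4x4, takes a point from camera to tool coordinates, whose origin is the TCP and whose axes are the flange's). Camera axes: x right, y down, z forward; pixel columns grow to the right and rows downward; lengths in m; the calibration is good to about 2 mm. The wrist camera is an equidistant fisheye: a pixel r from the principal point sees the ray r / f radians off the axis. A picture is of the moment at which its call begins: read the wrist's pose just before it. camera_params takes no time and is no camera call.
- sign_off(): hands the job in, once; it reports no verdict.
The state is a dict: "clock": time; "joint_pos": joint angles; "dq": joint speeds; "joint_efforts": joint torques, N m; "tool_pos": TCP position; "ee_rot": TCP orientation; "contact_force": force on the tool from outside, world axes, zero at the start; "ft_torque": the same for the moment, N m; "gripper_width": opening from 0.0 (shut) to 1.0 (fully open).
Only numpy, scipy, OpenCV 4.12 (cv2) and the standard library are available. Lean on these libraries where they do the work, as an engineer would, in place of code of your own. Each camera call takes 0.05 s, during which the arm holds its last target.

### The job

Roll the brass knurled wheel of the engraver's plate holder under a fingertip until the front face of its aluminium sliding jaw stands level with the red gauge mark, then take the hand away. Only touch the wheel: do not pinch it, do not push the jaw or the mark, and leave the holder and everything else lying on the bench where they are.

Things in the scene. Friction and masses are not known exactly. Their poses are not given: they have to be found in the camera images.
- holder: Heavy (2.3 to 3.4 kg) plate holder standing loose on the bench: dark steel base 120 x 240 x 20 mm (x, y, z). Origin at the centre of its underside, z up. A steel fixed jaw (top 53 mm above the bench) stands near its -y end, the wheel near its +y end; the sliding jaw travels between them along the holder's y axis. It can be slid or lifted, but must stay where it is.
- wheel: Brass knurled thumbwheel, diameter 60, width 22 mm. Origin at its centre, 95 mm from the holder's origin along holder +y, 56 mm above the bench; axis along holder y. Turns both ways, rim friction about 1.3 N, stays where left. Rolling its top towards holder +x closes the jaw (jaw goes to -y) 4 mm per radian, i.e. 0.13 mm per mm of rim travel; to -x opens it. Never load it with over 35 N.
- wheel_crest (a point): Point fixed to the holder at the top of the unpressed wheel, 86 mm above the bench, in the wheel's middle plane; holder's axes. Wheel, screw and jaw are sprung as one: pressed down, they yield up to 8 mm, about 2 N at first touch, 10 N at the stop. Grey cheeks flank the wheel: 50 mm long in x, outer faces 22 mm either side of its middle plane, tops 62 mm above the bench.
- jaw: Aluminium sliding jaw, 85 x 22 x 24 mm, top 53 mm above the bench, carried by the screw that the wheel turns. Its front face looks to the holder's -y and goes on into a small yellow pointer 5 mm wide that reaches to the gauge mark. The origin is on the front face's lower edge. At the start the jaw is fully open and can only close.
- jaw_edge (a point): Tip of the jaw's pointer, in the plane of the jaw's front face, at the end nearest the gauge mark (holder +x), 34 mm above the bench; holder's axes.
- mark: Red gauge marker: a red bar 3 mm wide across the white scale strip on the holder's +x edge, top 29 mm above the bench, with a red clip on the base's side face. It is set 12 to 26 mm ahead (holder's -y) of the jaw's front face at the start, and must stay there.
- mark_line (a point): Middle of the red bar's width; axes are the holder's. The jaw is level with the mark when jaw_edge and this point have the same position along the holder's y; at first the jaw is on the +y side.
- burin: Loose engraving burin, mushroom-shaped wooden handle 64 mm long, steel shank 65 mm, lying on the bench. Origin at the ferrule's foot on the bench.
- copper_plate: Loose copper plate 90 x 70 x 4 mm lying on the bench. Origin at the centre of its underside.
- cup: Paper cup with two brushes, 68 mm wide, 85 mm high (brushes to 145 mm). Origin at the centre of its underside.
- pen: Green marker pen, 130 x 12 x 12 mm, lying on the bench. Origin at the centre of its underside.

How it is judged:
By the outcome, as a careful person would: the job done as asked, in the order asked, and still so for the second after the job is handed in, with the robot touching nothing.
It also fails if it takes over 48 s, if anything falls off the work surface, if the arm or the gripper's body presses on something with over 40 N, if the wrist force passes 120 N, or if a joint passes its speed limit or range.

## Working session

There is one attempt and no reset: what is moved stays moved. The work goes in short steps, Python scripts to look and compute and a tool call to move; the robot and the scene stay as the last step left them, time stands still between calls to the robot, and variables do not carry over. Pictures are saved under pics/ and viewed, and the job is handed in when it is done.

Besides the shell and the picture viewer there is one more tool, called after ">>>" as name(argument=value, ...) on one line, values as JSON. arm_command: Moves the arm, as the interface text tells. Its arguments: {"type":"object","properties":{"series":{"type":"array","items":{"type":"number"}}},"required":["series"]}

```bash
mkdir -p pics; ls
python3 - <<'E'
from plant import *
import cv2
print(sense())
for n in("side","top","wrist"):
    print(n,camera_params(n)); cv2.imwrite(f"pics/{n}0.png",grab_frame(n))
E
```

```text
pics
{'clock': 0.0, 'joint_pos': array([-1.47081332e+00,  4.87510781e-02,  9.75627373e-02,  1.62198578e+00,
       -5.06951953e-05,  1.44296247e+00]), 'dq': array([ 0.00204235,  0.00036337,  0.00116443, -0.00029139,  0.00094233,
        0.00207527]), 'joint_efforts': array([-1.90741762e-04, -3.38780951e+01,  3.20015001e+01,  2.02457781e-02,
       -1.65279166e-04,  1.79295746e-06]), 'tool_pos': array([ 0.11846667, -0.51084349,  0.23809936]), 'ee_rot': array([-3.11887053e+00, -3.56810290e-01,  2.75930792e-05]), 'contact_force': array([-0.03620763,  0.00036894,  0.31201166]), 'ft_torque': array([-0.00432964,  0.00156818,  0.01485856]), 'gripper_width': 1.000954584027958}
side {'fov_y': 55.401312635923205, 'cx': 282.4223601286556, 'cy': 204.4621672166613, 'rvec': array([ 2.19318314, -0.03495055,  0.03902975]), 'tvec': array([-0.58918396,  0.08754196,  0.69330369])}
top {'fov_y': 48.53594635661832, 'cx': 274.69207957657744, 'cy': 220.89435613716432, 'rvec': array([ 2.11565045, -2.16903492,  0.11393344]), 'tvec': array([0.04093839, 0.60782667, 0.74286029])}
wrist {'fov_y': 65.70646984690485, 'cx': 278.9843996090856, 'cy': 205.3756138800562, 'hand_eye': array([[-1.24994377e-03, -9.49190260e-01, -3.14700315e-01,
         8.11098948e-02],
       [ 9.99999194e-01, -1.25674561e-03, -1.81290177e-04,
        -2.65680406e-04],
       [-2.23419369e-04, -3.14700288e-01,  9.49191066e-01,
        -1.37121593e-01],
       [ 0.00000000e+00,  0.00000000e+00,  0.00000000e+00,
         1.00000000e+00]])}
```

View pics/side0.png

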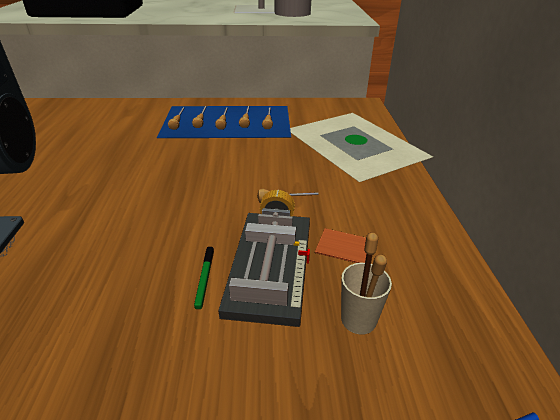

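View pics/top0.png

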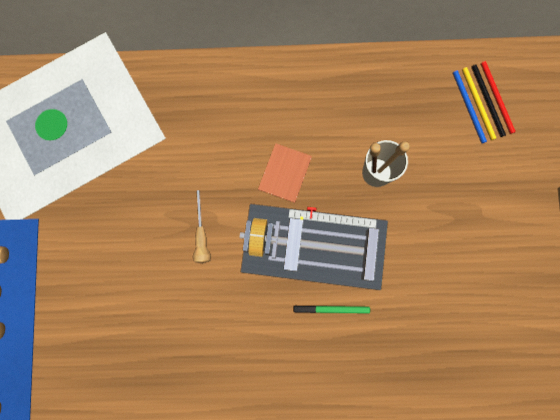

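View pics/wrist0.png

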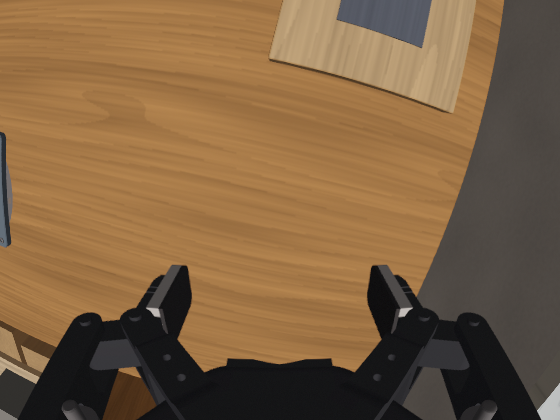

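The side and top views show the holder (top view around px 315,245), with the wheel at about (258,237) and the red mark at about (311,212). Next I'll measure them.

```bash
cat > h.py <<'E'
import numpy as np, cv2
from plant import *
from scipy.spatial.transform import Rotation as R
def cam(n):
    p=camera_params(n); f=210/np.tan(np.radians(p['fov_y']/2))
    return p,f
def ray(n,uv,T=None):
    p,f=cam(n); d=(np.array(uv,float)-[p['cx'],p['cy']])/f
    if n!='wrist':
        M=R.from_rotvec(p['rvec']).as_matrix(); o=-M.T@p['tvec']; v=M.T@np.array([d[0],d[1],1]); 
    else:
        t=np.hypot(*d); v=np.array([*(d/t*np.sin(t) if t>0 else d),np.cos(t)])
        H=p['hand_eye']; pos,rot=T; M=R.from_rotvec(rot).as_matrix()
        o=M@H[:3,3]+pos; v=M@H[:3,:3]@v
    return o,v/np.linalg.norm(v)
def onz(n,uv,z,T=None):
    o,v=ray(n,uv,T); return o+v*(z-o[2])/v[2]
def proj(n,X,T=None):
    p,f=cam(n); X=np.array(X,float)
    if n!='wrist':
        c=R.from_rotvec(p['rvec']).as_matrix()@X+p['tvec']; return c[:2]/c[2]*f+[p['cx'],p['cy']]
    H=p['hand_eye']; pos,rot=T; M=R.from_rotvec(rot).as_matrix()
    c=M.T@(X-pos); c=H[:3,:3].T@(c-H[:3,3]); t=np.arctan2(np.hypot(c[0],c[1]),c[2])
    return c[:2]/np.hypot(c[0],c[1])*t*f+[p['cx'],p['cy']]
E
python3 - <<'E'
from h import *
im=cv2.imread('pics/top0.png'); c=im[190:300,225:400]; cv2.imwrite('pics/top0z.png',cv2.resize(c,None,fx=4.5,fy=4.5,interpolation=cv2.INTER_CUBIC))
im=cv2.imread('pics/side0.png'); c=im[180:330,210:330]; cv2.imwrite('pics/side0z.png',cv2.resize(c,None,fx=4,fy=4,interpolation=cv2.INTER_CUBIC))
for n in('top','side'):
    print(n,ray(n,(280,210)))
E
```

```text
top (array([0.50651602, 0.00805221, 0.81630099]), array([ 0.15331114,  0.0106329 , -0.98812076]))
side (array([ 0.56109878, -0.5349049 ,  0.48426877]), array([ 0.03489798,  0.80351953, -0.59425458]))
```

View pics/top0z.png

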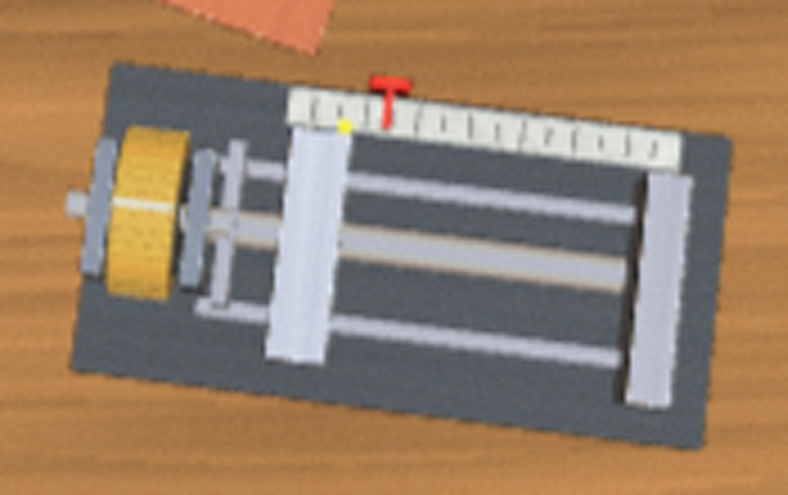

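View pics/side0z.png

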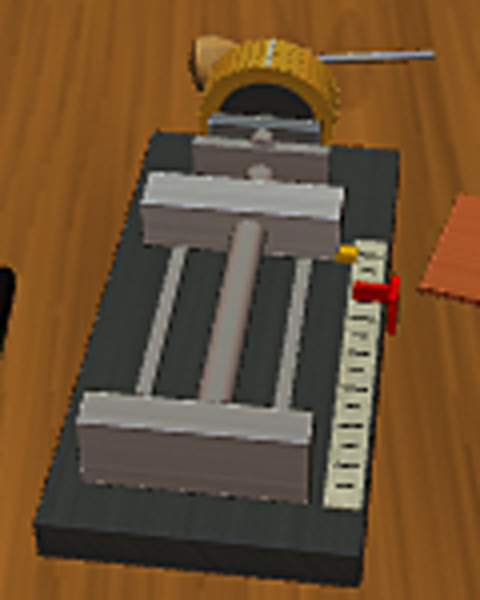

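The zooms show the base's corners, the pointer at about zoom px (346,127) and the red bar at about (388,105). Now computing the poses.

```bash
cat >> h.py <<'E'
def hold(im):
    # base quad in top view: dark region contour
    hsv=cv2.cvtColor(im,cv2.COLOR_BGR2HSV)
    wood=((hsv[...,0]>4)&(hsv[...,0]<22)&(hsv[...,1]>110)).astype(np.uint8)
    m=1-wood; m[:190]=0;m[300:]=0;m[:,:225]=0;m[:,400:]=0
    return m
def red(im):
    b,g,r=[im[...,i].astype(int) for i in range(3)]
    return (r>150)&(g<70)&(b<70)
def yel(im):
    b,g,r=[im[...,i].astype(int) for i in range(3)]
    return (r>150)&(g>140)&(b<110)
E
python3 - <<'E'
from h import *
P=np.array([(112,62),(733,137),(700,448),(72,372)])/4.5+[225,190]-0.4
Q=np.array([onz('top',p,.02) for p in P]); print(Q.round(4)); C=Q.mean(0); print('C',C)
print([np.linalg.norm(Q[i]-Q[(i+1)%4]).round(4) for i in range(4)])
ey=(Q[0]-Q[1]+Q[3]-Q[2])[:2]; ey/=np.linalg.norm(ey); ex=np.array([ey[1],-ey[0]]); print('yaw',np.degrees(np.arctan2(-ey[0],ey[1])),ex,ey)
loc=lambda X:(np.array([(X[:2]-C[:2])@ex,(X[:2]-C[:2])@ey])*1000).round(1)
def lz(p,z): return loc(onz('top',np.array(p)/4.5+[225,190]-0.4,z))
print('pointer',lz((346,127),.034),'mark',lz((388,112),.029), 'front edge',lz((351,130),.053),lz((324,363),.053))
print('wheel crest line',lz((112,202),.086),lz((174,208),.086))
W=C[:2]+.095*ey; print('crest world',W, 'proj',proj('top',[*W,.086]),(proj('top',[*W,.086])+.4-[225,190])*4.5)
print('side',(proj('side',[*W,.086])-[210,180])*4)
im=cv2.imread('pics/side0.png')
for z,k in((.034,yel),(.029,red)):
    pass
def sz(p,z): return loc(onz('side',np.array(p)/4+[210,180]-0.4,z))
print('side pointer',sz((345,256),.034),'mark',sz((368,291),.029))
print('side corners',sz((40,525),.02),sz((362,552),.02),sz((398,150),.02),sz((153,131),.02))
E
```

```text
[[ 0.6431  0.0693  0.02  ]
 [ 0.6076 -0.1672  0.02  ]
 [ 0.4908 -0.1485  0.02  ]
 [ 0.5246  0.0864  0.02  ]]
C [ 0.56654515 -0.04000631  0.02      ]
[np.float64(0.2391), np.float64(0.1183), np.float64(0.2373), np.float64(0.1197)]
yaw -8.369415878713449 [ 0.98935017 -0.14555494] [0.14555494 0.98935017]
pointer [43.5 27. ] mark [51.8 11.9] front edge [39.9 25.4] [-45.8  25.3]
wheel crest line [1.000e-01 1.062e+02] [ 0.6 84.3]
crest world [0.58037287 0.05398196] proj [256.48464905 235.37072143] [143.48092071 205.96824644]
side [266.80507978  52.7272519 ]
side pointer [41.6 23.6] mark [52.7  8.5]
side corners [ -57.2 -120.7] [  59.5 -118.9] [ 59.9 119. ] [-58.6 119.1]
```

Gap is about 14 mm, so roughly 105 mm of rim travel. I'll go above the wheel with shut fingers, tool x along holder x.

>>> arm_command(series=[0,0,0,0,0,0.0935,0,0,0,0,0,0,0.0935,0,0,0,0,0,0,0.0935,0,0,0,0,0,0,0.0935,0,0.0187,-0.0313,0.0,0,0,0,0,0.0187,-0.0313,0.0,0,0,0,0,0.0187,-0.0313,0.0,0,0,0,0,0.0187,-0.0313,0.0,0,0,0,0,0.0187,-0.0313,0.0,0,0,0,0,0.0187,-0.0313,0.0,0,0,0,0,0.0187,-0.0313,0.0,0,0,0,0,0.0187,-0.0313,0.0,0,0,0,0])

```text
clock: 1.15
tool_pos: [0.3036, -0.2839, 0.2391]
ee_rot: [-3.133, 0.23, 0.0]
contact_force: [0.3, -0.6, -0.8]
gripper_width: 0.001
```

>>> arm_command(series=[0.0187,-0.0313,0.0,0,0,0,0,0.0187,-0.0313,0.0,0,0,0,0,0.0187,-0.0313,0.0,0,0,0,0,0.0187,-0.0313,0.0,0,0,0,0,0.0187,-0.0313,0.005,0,0,0,0,0.0187,-0.0313,0.01,0,0,0,0,0.0187,-0.0313,0.01,0,0,0,0,0.0187,-0.0313,0.01,0,0,0,0,0.0187,-0.0313,0.01,0,0,0,0,0.0187,-0.0313,0.01,0,0,0,0,0.0094,-0.0157,0.01,0,0,0,0,0,0,0,0,0,0,0])

```text
clock: 2.15
tool_pos: [0.5436, 0.002, 0.1708]
ee_rot: [-3.125, 0.195, 0.006]
contact_force: [-0.5, -0.4, -0.5]
gripper_width: 0.003
```

Run:
```python
from h import *
s=sense(); print(s['clock'],s['tool_pos'],s['ee_rot'],s['contact_force'],s['gripper_width'])
M=R.from_rotvec(s['ee_rot']).as_matrix(); print(M.round(4))
print('to crest in tool',M.T@(np.array([.5804,.0540,.086])-s['tool_pos']))
cv2.imwrite('pics/wrist1.png',grab_frame('wrist')); 
im=grab_frame('side'); cv2.imwrite('pics/side1.png',cv2.resize(im[80:300,180:400],None,fx=2.7,fy=2.7))
```

```text
2.15 [0.54362352 0.00195423 0.17079402] [-3.1247516   0.19518175  0.00643912] [-0.52567394 -0.44881868 -0.50437484] 0.0026981312778921345
[[ 0.9922 -0.1245 -0.0034]
 [-0.1244 -0.9922  0.011 ]
 [-0.0048 -0.0105 -0.9999]]
to crest in tool [ 0.03041996 -0.05532784  0.08523352]
```

View pics/wrist1.png

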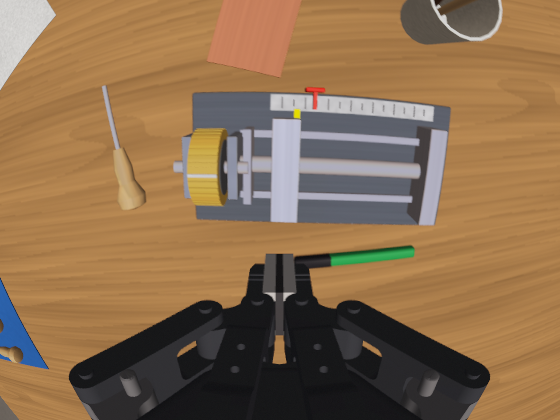

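View pics/side1.png

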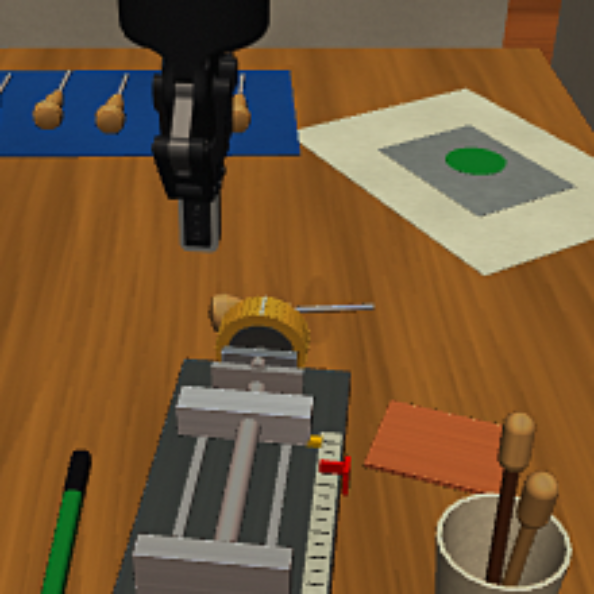

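The wrist view shows the shut fingers at about (280,270), the wheel at (208,167) and the mark at (315,97). Now I'll settle and measure.

>>> arm_command(series=[0,0,0,0,0,0,0,0,0,0,0,0,0,0,0,0,0,0,0,0,0])

```text
clock: 2.5
tool_pos: [0.5435, -0.0013, 0.1754]
ee_rot: [-3.126, 0.204, -0.003]
contact_force: [-0.6, -0.3, 0.1]
gripper_width: 0.001
```

```bash
cat >> h.py <<'E'
C=np.array([0.5665,-0.0400]); ey=np.array([.14555,.98935]); ex=np.array([.98935,-.14555])
loc=lambda X:(np.array([(X[:2]-C)@ex,(X[:2]-C)@ey])*1000).round(2)
def look(tag,x0=None):
    s=sense(); T=(s['tool_pos'],s['ee_rot']); im=grab_frame('wrist'); cv2.imwrite(f'pics/{tag}.png',im)
    M=R.from_rotvec(T[1]).as_matrix()
    print(s['clock'],s['tool_pos'].round(4),'rot',(R.from_matrix(M).as_rotvec()).round(4),'F',s['contact_force'].round(2))
    W=np.array([*(C+.095*ey),.086]); print('crest in tool',(M.T@(W-T[0])).round(4))
    u=proj('wrist',[*(C+.02*ey+.05*ex),.03],T).astype(int)
    a,b=max(u[1]-50,0),max(u[0]-60,0); c=im[a:a+100,b:b+120]; cv2.imwrite(f'pics/{tag}z.png',cv2.resize(c,None,fx=6,fy=6,interpolation=cv2.INTER_CUBIC)); print('crop off',b,a)
    return im,T,(b,a)
E
python3 - <<'E'
from h import *
im,T,o=look('w2')
E
```

```text
2.5 [ 0.5435 -0.0013  0.1754] rot [-3.1255  0.2039 -0.0033] F [-0.57 -0.35  0.1 ]
crest in tool [ 0.0292 -0.0588  0.09  ]
crop off 239 54
```

View pics/w2z.png

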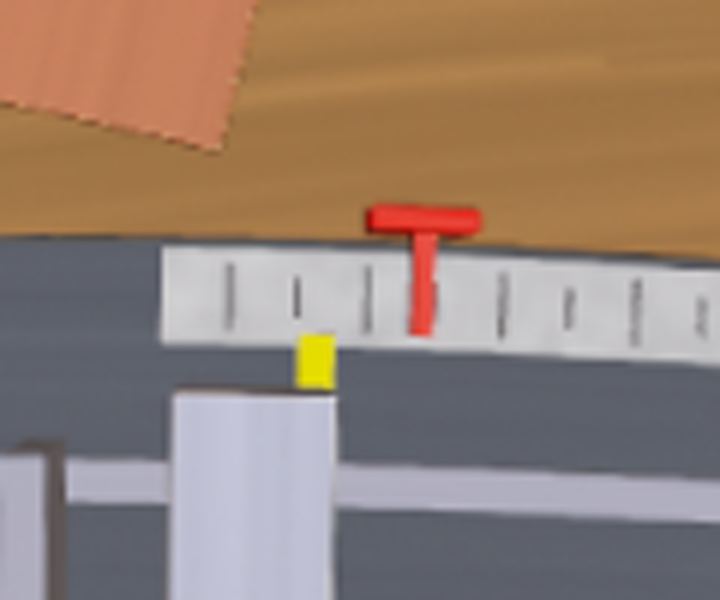

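View pics/w2.png

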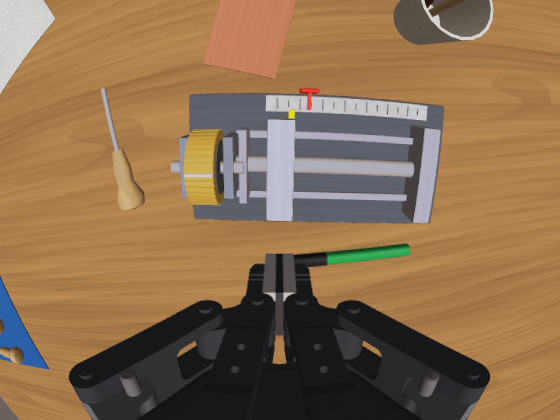

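The crop shows the pointer's front edge at zoom px (335,336) and the red bar's middle at (422,333). I'll convert both, and check the wheel and base corners.

Run:
```python
from h import *
T=(np.array([0.5435,-0.0013,0.1754]),np.array([-3.1255,0.2039,-0.0033]))
f=lambda u,z:loc(onz('wrist',np.array([u[0]/6+239-.4,u[1]/6+54-.4]),z,T))
print('ptr',f((335,336),.034),'mark',f((422,333),.029),f((424,240),.029))
g=lambda u,z:loc(onz('wrist',np.array(u),z,T))
for u in((190,95),(443,107),(431,222),(194,218)): print(g(u,.02))
for u in((184,176),(214,176)): print('wheel line',g(u,.085))
```

```text
ptr [45.93 24.72] mark [46.61 12.03] [60.16 12.07]
[ 59.82 118.82]
[  58.12 -119.42]
[ -59.5  -121.41]
[-58.73 120.19]
wheel line [ -1.03 106.94]
wheel line [-0.99 83.95]
```

Consistent with the top view: gap ≈ 12.7 mm, and base pose agrees within 1–2 mm. Moving over the crest, slightly to the −x side.

>>> arm_command(series=[0.0048,-0.0147,0.0,0,0,0,0,0.0048,-0.0147,0,0,0,0,0,0.0048,-0.0147,0,0,0,0,0,0.0048,-0.0147,0,0,0,0,0,0,0,0.02,0,0,0,0,0,0,0.02,0,0,0,0,0,0,0.015,0,0,0,0,0,0,0.01,0,0,0,0,0,0,0,0,0,0,0,0,0,0,0,0,0,0,0,0,0,0,0,0,0])

```text
clock: 3.47
tool_pos: [0.5673, 0.0297, 0.1116]
ee_rot: [-3.105, 0.13, -0.005]
contact_force: [0.1, -0.0, -0.0]
gripper_width: 0.001
```

Run:
```python
from h import *
im,T,o=look('w3')
M=R.from_rotvec(T[1]).as_matrix(); Rd=np.array([[*ex,0],[*-ey,0],[0,0,-1]]).T
print('rot err tool',R.from_matrix(M.T@Rd).as_rotvec().round(4))
for z in(.008,-.005): print([ (proj('wrist',T[0]+M@np.array([x,y,z]),T)).round() for x in(.011,-.011) for y in(-.01,.01)])
cv2.imwrite('pics/w3s.png',cv2.resize(grab_frame('side')[120:260,210:330],None,fx=4,fy=4))
```

```text
3.4667 [0.5673 0.0297 0.1116] rot [-3.1053  0.1304 -0.0046] F [ 0.13 -0.03 -0.05]
crest in tool [ 0.0109 -0.0244  0.0264]
crop off 300 89
rot err tool [-0.0336 -0.0005  0.0621]
[array([260., 247.]), array([300., 247.]), array([261., 285.]), array([299., 285.])]
[array([258., 260.]), array([302., 260.]), array([259., 299.]), array([300., 299.])]
```

View pics/w3.png

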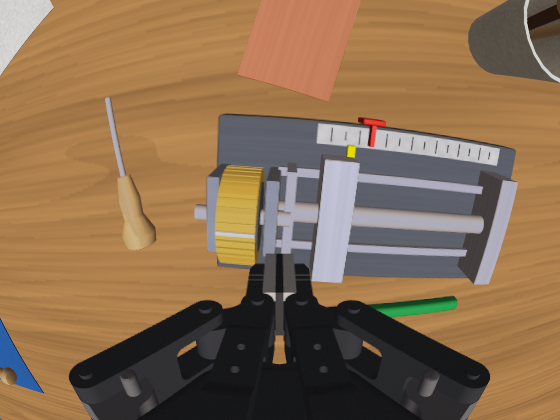

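View pics/w3s.png

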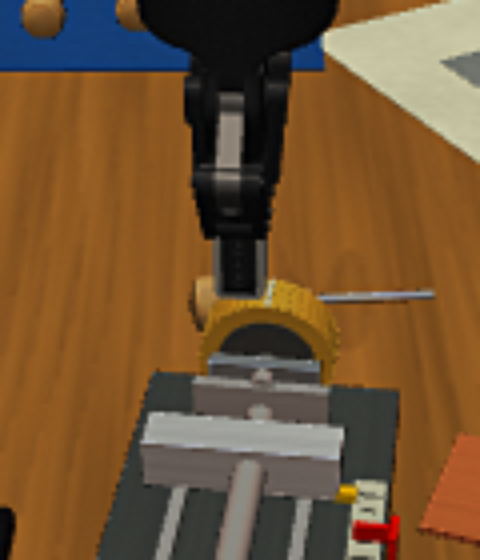

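Run:
```python
from h import *
s=sense(); print(s['joint_pos'].round(3),s['dq'].round(3))
```

```text
[-0.084  0.163 -0.029  1.375  0.034  3.141] [-0.002 -0.004 -0.006 -0.001  0.001 -0.001]
```

Joint 6 is on its range limit, which spoiled the yaw. I'll turn back to a yaw of +8° and move obliquely in tool axes instead.

>>> arm_command(series=[0,0,0,-0.017,0,-0.112,0,0,0,0,-0.017,0,-0.112,0,0,0,0,0,0,0,0,0,0,0,0,0,0,0])

```text
clock: 3.9
tool_pos: [0.5671, 0.0297, 0.1116]
ee_rot: [3.134, 0.215, 0.009]
contact_force: [0.7, 0.0, -0.6]
gripper_width: 0.001
```

```bash
cat >> h.py <<'E'
def st(yaw=8):
    s=sense(); M=R.from_rotvec(s['ee_rot']).as_matrix(); a=np.radians(yaw)
    Rd=np.array([[np.cos(a),np.sin(a),0],[np.sin(a),-np.cos(a),0],[0,0,-1]]).T
    W=np.array([*(C+.095*ey),.086]); d=s['tool_pos']-W
    print(round(s['clock'],2),'q6',s['joint_pos'][5].round(3),'TCP rel crest (holder axes mm)',(d[:2]@ex*1e3).round(1),(d[:2]@ey*1e3).round(1),(d[2]*1e3).round(1),'roterr tool',R.from_matrix(M.T@Rd).as_rotvec().round(4),'F',s['contact_force'].round(2))
    print('ex in tool',(M.T@[*ex,0]).round(4),'ey',(M.T@[*ey,0]).round(4),'down',(M.T@[0,0,-1]).round(4),'crest in tool',(M.T@(-d)).round(4))
E
python3 -c "
from h import *
st()"
```

```text
3.9 q6 2.939 TCP rel crest (holder axes mm) -9.5 -26.0 25.6 roterr tool [ 0.0011 -0.0054 -0.0025] F [ 0.67  0.01 -0.6 ]
ex in tool [0.9601 0.2795 0.0055] ey [ 2.795e-01 -9.602e-01  5.000e-04] down [-0.0054 -0.0011  1.    ] crest in tool [ 0.0162 -0.0223  0.0257]
```

>>> arm_command(series=[0.0037,-0.0125,0,0,0,0,0,0.0037,-0.0125,0,0,0,0,0,0,0,0.008,0,0,0,0,0,0,0.007,0,0,0,0,0,0,0,0,0,0,0,0,0,0,0,0,0,0])

```text
clock: 4.4
tool_pos: [0.5698, 0.0555, 0.0944]
ee_rot: [3.133, 0.219, 0.003]
contact_force: [-0.9, -0.6, -0.3]
gripper_width: 0.001
```

Run:
```python
from h import *
st(); im,T,o=look('w4')
cv2.imwrite('pics/w4s.png',cv2.resize(grab_frame('side')[140:250,220:330],None,fx=5,fy=5))
```

```text
4.4 q6 2.982 TCP rel crest (holder axes mm) -10.7 -0.0 8.4 roterr tool [ 0.0006 -0.0018  0.    ] F [-0.92 -0.65 -0.31]
ex in tool [0.9595 0.2818 0.0019] ey [ 2.818e-01 -9.595e-01 -1.000e-04] down [-1.8e-03 -6.0e-04  1.0e+00] crest in tool [0.0102 0.003  0.0085]
4.4 [0.5698 0.0555 0.0944] rot [3.1334e+00 2.1910e-01 2.9000e-03] F [-0.92 -0.65 -0.31]
crest in tool [0.0102 0.003  0.0085]
crop off 351 123
```

View pics/w4.png

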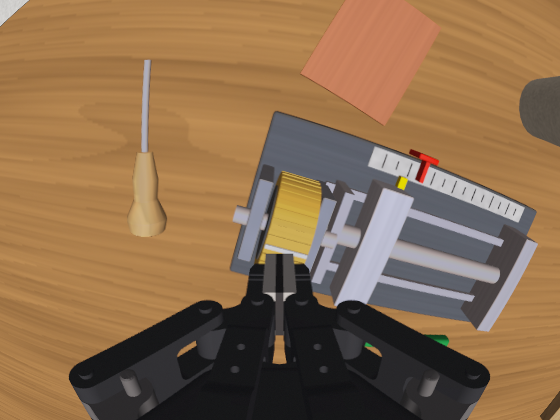

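View pics/w4s.png

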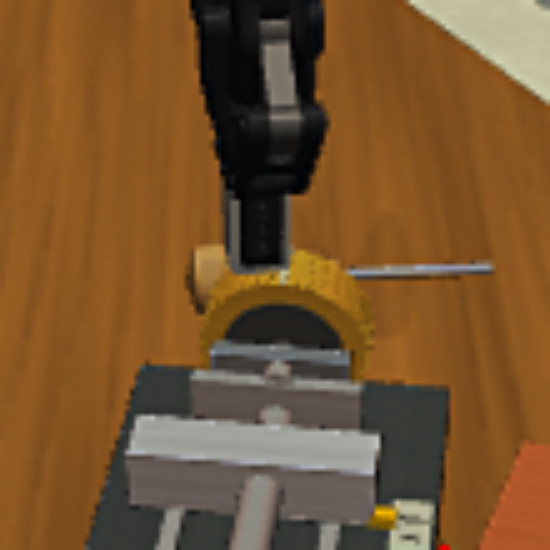

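The fingertip is centred over the wheel and just at the crest. Pressing gently.

>>> arm_command(series=[0,0,0.0025,0,0,0,0,0,0,0.0025,0,0,0,0,0,0,0,0,0,0,0])

```text
clock: 4.75
tool_pos: [0.5709, 0.0549, 0.091]
ee_rot: [3.133, 0.218, 0.008]
contact_force: [-0.7, -1.1, 4.3]
gripper_width: -0.0
```

```bash
python3 -c "
from h import *
st()"
```

```text
4.75 q6 2.982 TCP rel crest (holder axes mm) -9.5 -0.4 5.0 roterr tool [ 0.0016 -0.0047 -0.0005] F [-0.73 -1.07  4.33]
ex in tool [0.9596 0.2813 0.005 ] ey [ 2.814e-01 -9.596e-01 -2.000e-04] down [-0.0047 -0.0016  1.    ] crest in tool [0.0092 0.0022 0.0051]
```

>>> arm_command(series=[0.0048,0.0014,0,0,0,0,0,0.0048,0.0014,0,0,0,0,0,0.0048,0.0014,0,0,0,0,0,0.0048,0.0014,0,0,0,0,0,0,0,0,0,0,0,0,0,0,0,0,0,0,0])

```text
clock: 5.25
tool_pos: [0.5915, 0.052, 0.0909]
ee_rot: [3.132, 0.219, 0.009]
contact_force: [-0.3, -2.0, 4.6]
gripper_width: 0.001
```

Run:
```python
from h import *
st(); im,T,o=look('w5')
```

```text
5.25 q6 2.978 TCP rel crest (holder axes mm) 11.3 -0.4 4.9 roterr tool [ 0.002  -0.0053 -0.0003] F [-0.35 -1.96  4.63]
ex in tool [0.9595 0.2815 0.0057] ey [ 2.815e-01 -9.596e-01 -4.000e-04] down [-0.0053 -0.002   1.    ] crest in tool [-0.0108 -0.0035  0.0049]
5.25 [0.5915 0.052  0.0909] rot [3.1323 0.2185 0.0086] F [-0.35 -1.96  4.63]
crest in tool [-0.0108 -0.0035  0.0049]
crop off 341 154
```

View pics/w5z.png

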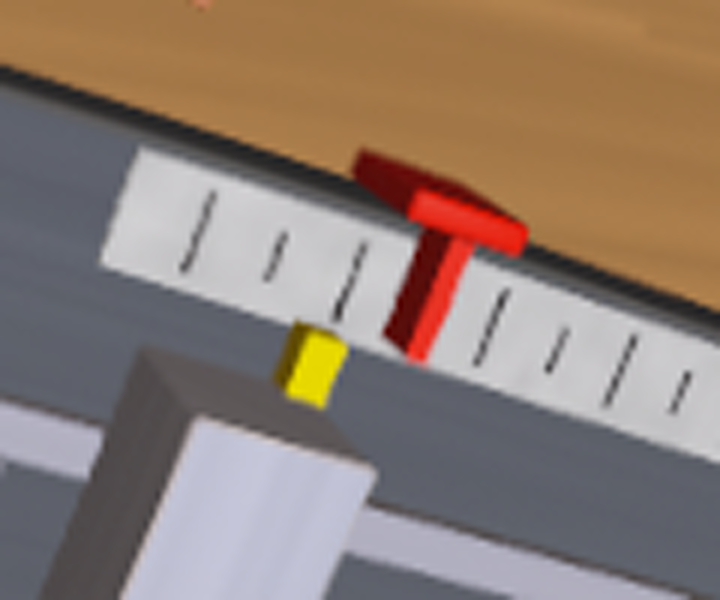

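View pics/w5.png

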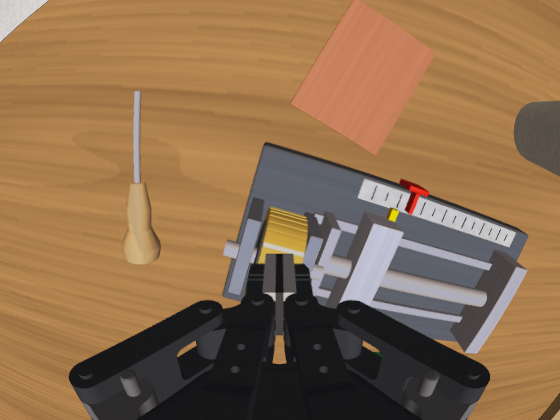

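```bash
cat >> h.py <<'E'
def gap(T,o,pt,mk,k=6,dz=0):
    f=lambda u,z:loc(onz('wrist',np.array(u)/k+o-.4,z,T))
    a,b=f(pt,.034-dz),f(mk,.029); print('ptr',a,'mark',b,'gap',(a-b)[1])
E
python3 - <<'E'
from h import *
T=(np.array([0.5915,0.0520,0.0909]),np.array([3.1323,.2185,.0086]))
gap(T,np.array([341,154]),(347,345),(419,356),dz=.003)
gap(T,np.array([341,154]),(330,405),(465,262),dz=.003)
E
```

```text
ptr [45.32 20.97] mark [46.16 10.69] gap 10.28
ptr [38.09 20.1 ] mark [58.22  9.65] gap 10.450000000000001
```

One stroke moved the jaw about 2.4 mm. The next one is a longer stroke: lift, go back, press, roll 32 mm.

>>> arm_command(series=[0,0,-0.012,0,0,0,0,-0.013,-0.0038,0,0,0,0,0,-0.013,-0.0038,0,0,0,0,0,0,0,0.006,0,0,0,0,0,0,0.006,0,0,0,0,0,0,0,0,0,0,0,0.0051,0.0015,0,0,0,0,0,0.0051,0.0015,0,0,0,0,0,0.0051,0.0015,0,0,0,0,0,0.0051,0.0015,0,0,0,0,0,0.0051,0.0015,0,0,0,0,0,0.0051,0.0015,0,0,0,0])

```text
invalid input at $.series: expected a multiple of 7 numbers
```

>>> arm_command(series=[0,0,0,0,0,0,0])

```text
clock: 5.38
tool_pos: [0.591, 0.0521, 0.0909]
ee_rot: [3.132, 0.219, 0.008]
contact_force: [1.1, -1.4, 4.6]
gripper_width: -0.0
```

Run:
```python
from h import *
st(); im,T,o=look('w6')
```

```text
5.38 q6 2.978 TCP rel crest (holder axes mm) 10.9 -0.4 4.9 roterr tool [ 0.002  -0.0051 -0.0002] F [ 1.12 -1.38  4.64]
ex in tool [0.9595 0.2816 0.0054] ey [ 2.816e-01 -9.595e-01 -5.000e-04] down [-0.0051 -0.002   1.    ] crest in tool [-0.0103 -0.0034  0.0049]
5.3833 [0.591  0.0521 0.0909] rot [3.1323 0.2187 0.0081] F [ 1.12 -1.38  4.64]
crest in tool [-0.0103 -0.0034  0.0049]
crop off 341 153
```

View pics/w6z.png

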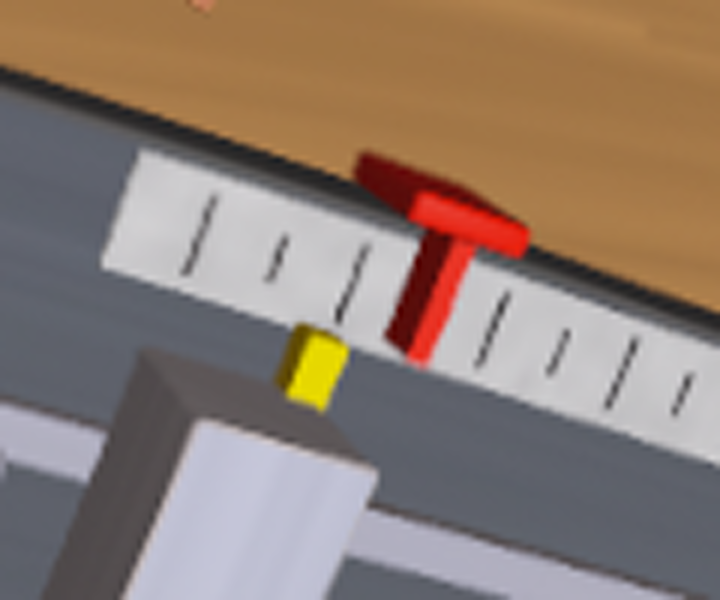

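The command was refused (a row was miscounted), so nothing has changed. Sending the stroke again.

>>> arm_command(series=[0,0,-0.012,0,0,0,0,-0.013,-0.0038,0,0,0,0,0,-0.013,-0.0038,0,0,0,0,0,0,0,0.006,0,0,0,0,0,0,0.006,0,0,0,0,0,0,0,0,0,0,0])

```text
clock: 5.93
tool_pos: [0.5625, 0.057, 0.089]
ee_rot: [-3.133, -0.22, -0.002]
contact_force: [-1.4, 1.5, 4.2]
gripper_width: -0.004
```

>>> arm_command(series=[0.0051,0.0015,0,0,0,0,0,0.0051,0.0015,0,0,0,0,0,0.0051,0.0015,0,0,0,0,0,0.0051,0.0015,0,0,0,0,0,0.0051,0.0015,0,0,0,0,0,0.0051,0.0015,0,0,0,0,0,0,0,0,0,0,0,0])

```text
clock: 6.52
tool_pos: [0.597, 0.0516, 0.0907]
ee_rot: [3.133, 0.219, 0.01]
contact_force: [1.5, 2.2, 3.9]
gripper_width: 0.001
```

Run:
```python
from h import *
st(); im,T,o=look('w7')
```

```text
6.52 q6 2.977 TCP rel crest (holder axes mm) 16.8 0.0 4.7 roterr tool [ 0.001  -0.006  -0.0002] F [1.47 2.21 3.9 ]
ex in tool [0.9595 0.2816 0.0061] ey [ 2.816e-01 -9.595e-01  7.000e-04] down [-0.006 -0.001  1.   ] crest in tool [-0.0162 -0.0047  0.0046]
6.5167 [0.597  0.0516 0.0907] rot [3.1333 0.2187 0.0096] F [1.47 2.21 3.9 ]
crest in tool [-0.0162 -0.0047  0.0046]
crop off 339 162
```

View pics/w7z.png

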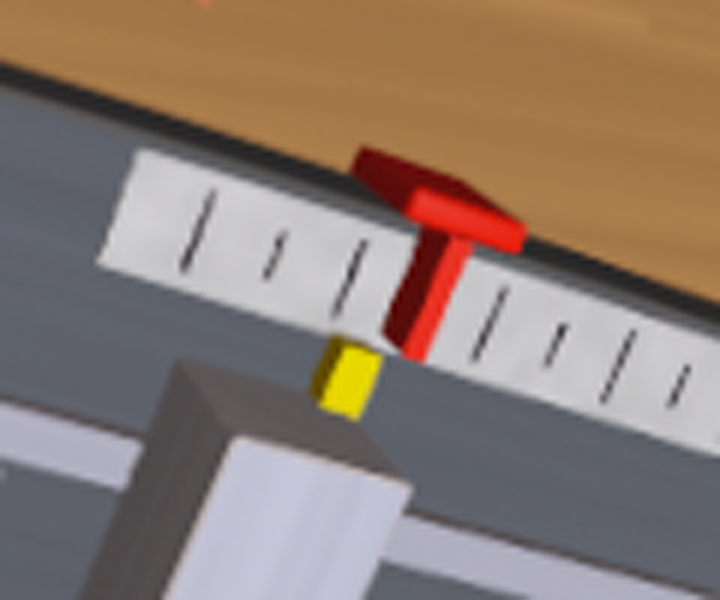

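Run:
```python
from h import *
T=(np.array([0.5970,0.0516,0.0907]),np.array([3.1333,.2187,.0096]))
gap(T,np.array([339,162]),(382,353),(417,354),dz=.003)
```

```text
ptr [45.48 16.11] mark [46.07 10.71] gap 5.399999999999999
```

>>> arm_command(series=[0,0,-0.012,0,0,0,0,-0.0155,-0.0046,0,0,0,0,0,-0.0155,-0.0046,0,0,0,0,0,0,0,0.006,0,0,0,0,0,0,0.006,0,0,0,0,0,0,0,0,0,0,0])

```text
clock: 7.07
tool_pos: [0.5622, 0.0561, 0.0892]
ee_rot: [3.133, 0.219, 0.002]
contact_force: [-1.6, -0.4, 3.9]
gripper_width: 0.003
```

>>> arm_command(series=[0.0051,0.0015,0,0,0,0,0,0.0051,0.0015,0,0,0,0,0,0.0051,0.0015,0,0,0,0,0,0.0051,0.0015,0,0,0,0,0,0.0051,0.0015,0,0,0,0,0,0.0051,0.0015,0,0,0,0,0,0,0,0,0,0,0,0])

```text
clock: 7.65
tool_pos: [0.5965, 0.0512, 0.0908]
ee_rot: [3.132, 0.218, 0.009]
contact_force: [0.8, -2.0, 3.1]
gripper_width: -0.003
```

Run:
```python
from h import *
st(); im,T,o=look('w8')
```

```text
7.65 q6 2.977 TCP rel crest (holder axes mm) 16.4 -0.4 4.8 roterr tool [ 0.0021 -0.0058 -0.0005] F [ 0.8  -2.03  3.12]
ex in tool [0.9596 0.2813 0.0061] ey [ 2.813e-01 -9.596e-01 -4.000e-04] down [-0.0058 -0.0021  1.    ] crest in tool [-0.0157 -0.005   0.0047]
7.65 [0.5965 0.0512 0.0908] rot [3.1323 0.2182 0.0093] F [ 0.8  -2.03  3.12]
crest in tool [-0.0157 -0.005   0.0047]
crop off 338 161
```

View pics/w8z.png

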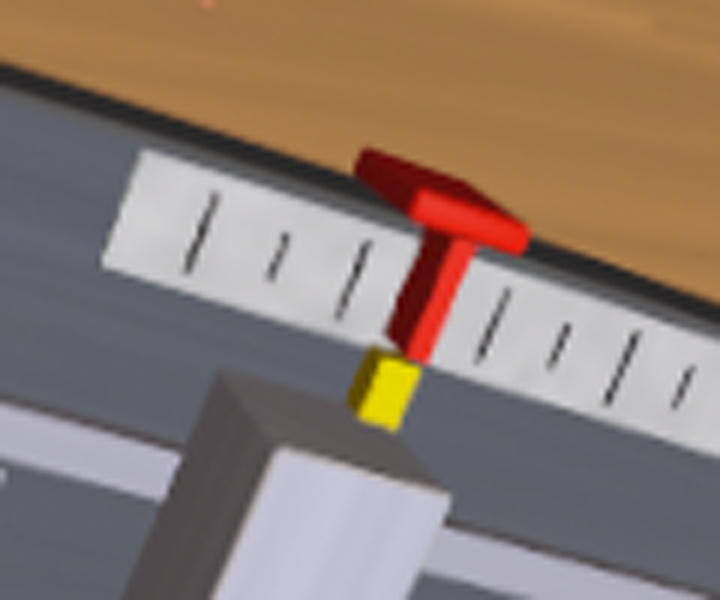

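Almost level. Lifting off (the spring returns) and moving to a clear viewpoint over the mark.

>>> arm_command(series=[0,0,-0.015,0,0,0,0,0,0,-0.025,0,0,0,0,-0.02,0.015,-0.015,0,0,0,0,-0.03,0.02,0,0,0,0,0,-0.03,0.02,0,0,0,0,0,0,0,0,0,0,0,0,0,0,0,0,0,0,0,0,0,0,0,0,0,0])

```text
clock: 8.37
tool_pos: [0.5228, -0.0132, 0.1446]
ee_rot: [-3.133, -0.219, -0.005]
contact_force: [-0.3, -0.4, -1.1]
gripper_width: -0.003
```

Run:
```python
from h import *
st(); im,T,o=look('w9')
```

```text
8.37 q6 2.848 TCP rel crest (holder axes mm) -47.2 -74.8 58.6 roterr tool [-0.0004 -0.0035 -0.0001] F [-0.27 -0.44 -1.1 ]
ex in tool [0.9595 0.2817 0.0033] ey [ 0.2817 -0.9595  0.0013] down [-3.5e-03  4.0e-04  1.0e+00] crest in tool [ 0.0661 -0.0585  0.0589]
8.3667 [ 0.5228 -0.0132  0.1446] rot [-3.1334 -0.2189 -0.0055] F [-0.27 -0.44 -1.1 ]
crest in tool [ 0.0661 -0.0585  0.0589]
crop off 255 36
```

View pics/w9z.png

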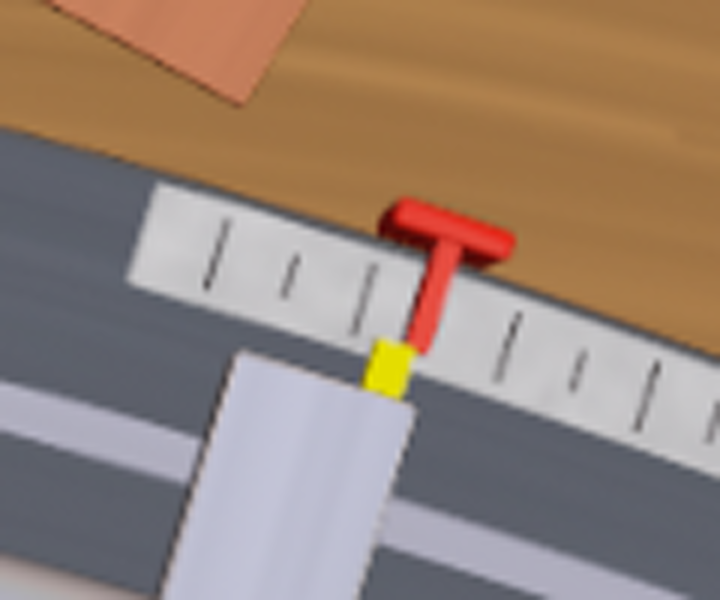

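View pics/w9.png

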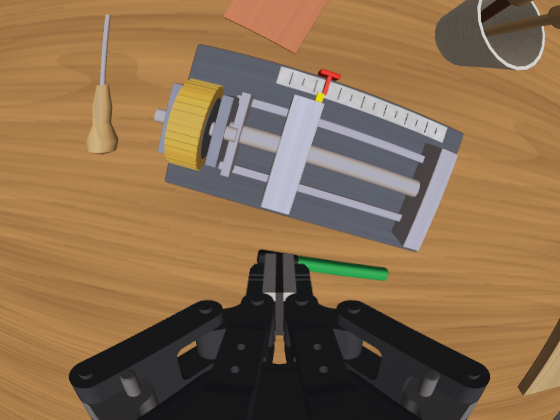

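Run:
```python
from h import *
im=cv2.imread('pics/w9.png')
T=(np.array([0.5228,-.0132,.1446]),np.array([-3.1334,-.2189,-.0055])); o=np.array([255,36])
gap(T,o,(415,349),(421,349))
gap(T,o,(406,396),(449,248))
# subpixel profiles along holder y in rectified plane
def prof(x,z,ys):
    c=np.array([proj('wrist',[*(C+x/1e3*ex+y/1e3*ey),z],T) for y in ys],np.float32)
    return cv2.remap(im,c[None,:,0],c[None,:,1],cv2.INTER_LINEAR)[0].astype(int)
ys=np.arange(20,4,-.5)
for x,z in((44,.034),(42.5,.034),(50,.029),(54,.029)):
    p=prof(x,z,ys); print(x,[(float(y),*map(int,v)) for y,v in zip(ys,p) if v[2]-v[0]>60])
```

```text
ptr [46.44 12.76] mark [47.01 11.41] gap 1.3499999999999996
ptr [40.34 12.09] mark [60.81 11.81] gap 0.27999999999999936
44 [(18.0, 89, 163, 171), (17.5, 14, 194, 203), (17.0, 0, 213, 221), (16.5, 0, 221, 228), (16.0, 0, 221, 228), (15.5, 0, 221, 228), (15.0, 0, 221, 228), (14.5, 0, 221, 228), (14.0, 0, 221, 228), (13.5, 3, 219, 226), (13.0, 79, 211, 216)]
42.5 [(18.0, 40, 139, 146), (17.5, 5, 181, 190), (17.0, 0, 218, 225), (16.5, 0, 221, 228), (16.0, 0, 221, 228), (15.5, 0, 221, 228), (15.0, 0, 221, 228), (14.5, 0, 221, 228), (14.0, 0, 221, 228), (13.5, 18, 215, 222), (13.0, 55, 201, 208), (12.5, 85, 155, 157)]
50 [(13.5, 67, 72, 168), (13.0, 61, 73, 218), (12.5, 63, 76, 227), (12.0, 65, 78, 230), (11.5, 65, 78, 230), (11.0, 76, 86, 224), (10.5, 99, 105, 213)]
54 [(13.5, 50, 56, 170), (13.0, 52, 62, 204), (12.5, 65, 76, 230), (12.0, 66, 77, 230), (11.5, 71, 82, 229), (11.0, 87, 95, 227), (10.5, 130, 133, 219)]
```

Gap about 1 mm. To remove parallax I'll put the camera level with the mark along y.

>>> arm_command(series=[-0.0044,0.015,0,0,0,0,0,-0.0044,0.015,0,0,0,0,0,0,0,0,0,0,0,0,0,0,0,0,0,0,0,0,0,0,0,0,0,0])

```text
clock: 8.83
tool_pos: [0.5189, -0.0438, 0.1453]
ee_rot: [-3.134, -0.221, -0.006]
contact_force: [-0.1, 0.9, 0.8]
gripper_width: -0.003
```

```bash
cat >> h.py <<'E'
def edges(im,T,pr=True):
    def prof(x,z,ys):
        c=np.array([proj('wrist',[*(C+x/1e3*ex+y/1e3*ey),z],T) for y in ys],np.float32)
        return cv2.remap(im,c[None,:,0],c[None,:,1],cv2.INTER_CUBIC)[0].astype(float)
    ys=np.arange(24,2,-.1)
    def span(v):  # half-max crossings
        v=v-np.median(v); h=v.max()/2; i=np.where(v>h)[0]; return ys[i[0]],ys[i[-1]]
    A=[];B=[]
    for x in(43,44,45):
        p=prof(x,.034,ys); A.append(span(np.clip(np.minimum(p[:,1],p[:,2])-p[:,0],0,None)))
    for x in(49,51,53,55):
        p=prof(x,.029,ys); B.append(span(np.clip(p[:,2]-p[:,1],0,None)))
    A=np.array(A);B=np.array(B); print('yellow',A.round(1).tolist(),'red',B.round(1).tolist()); print('gap',A[:,1].mean()-B.mean())
E
python3 - <<'E'
from h import *
st(); im,T,o=look('w10'); edges(im,T)
H=camera_params('wrist')['hand_eye']; print('cam',loc(R.from_rotvec(T[1]).as_matrix()@H[:3,3]+T[0]))
im9=cv2.imread('pics/w9.png'); edges(im9,(np.array([0.5228,-.0132,.1446]),np.array([-3.1334,-.2189,-.0055])))
E
```

```text
8.83 q6 2.787 TCP rel crest (holder axes mm) -46.5 -105.6 59.3 roterr tool [ 0.0002 -0.0039  0.0009] F [-0.09  0.88  0.76]
ex in tool [0.9592 0.2827 0.0038] ey [ 2.827e-01 -9.592e-01  9.000e-04] down [-3.9e-03 -2.0e-04  1.0e+00] crest in tool [ 0.0743 -0.0882  0.0595]
8.8333 [ 0.5189 -0.0438  0.1453] rot [-3.1337 -0.2206 -0.0061] F [-0.09  0.88  0.76]
crest in tool [ 0.0743 -0.0882  0.0595]
crop off 216 25
yellow [[17.9, 13.0], [17.6, 13.2], [17.7, 13.1]] red [[13.5, 10.8], [13.5, 10.8], [13.5, 10.7], [13.5, 10.7]]
gap 0.9750000000000139
cam [30.67 12.4 ]Traceback (most recent call last):
  File "<stdin>", line 4, in <module>
  File "h.py", line 67, in edges
    p=prof(x,.029,ys); B.append(span(np.clip(p[:,2]-p[:,1],0,None)))
  File "h.py", line 58, in prof
    c=np.array([proj('wrist',[*(C+x/1e3*ex+y/1e3*ey),z],T) for y in ys],np.float32)
                ~~~~^^^^^^^^^^^^^^^^^^^^^^^^^^^^^^^^^^^^^^
  File "h.py", line 19, in proj
    p,f=cam(n); X=np.array(X,float)
        ~~~^^^
  File "h.py", line 5, in cam
    p=camera_params(n); f=210/np.tan(np.radians(p['fov_y']/2))
ValueError: time passes only in moves, steps and waits
```

View pics/w10z.png

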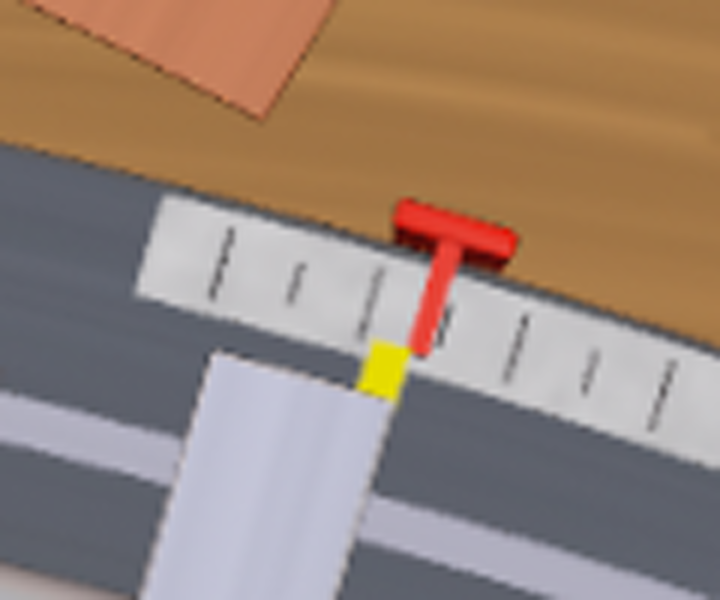

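Gap now about 0.9 mm, so roughly 6 mm more rim travel. Returning over the wheel.

>>> arm_command(series=[0.0176,-0.0223,0,0,0,0,0,0.0176,-0.0223,0,0,0,0,0,0.0176,-0.0223,0,0,0,0,0,0.0177,-0.0224,0,0,0,0,0,0,0,0.02,0,0,0,0,0,0,0.02,0,0,0,0,0,0,0.006,0,0,0,0,0,0,0,0,0,0,0,0,0,0,0,0,0,0])

```text
clock: 9.63
tool_pos: [0.5754, 0.0539, 0.0993]
ee_rot: [3.133, 0.22, 0.004]
contact_force: [-0.1, 0.2, 0.2]
gripper_width: -0.004
```

```bash
python3 -c "
from h import *
st()"
```

```text
9.63 q6 2.979 TCP rel crest (holder axes mm) -4.9 -0.8 13.3 roterr tool [ 0.0007 -0.0025  0.0005] F [-0.1   0.21  0.21]
ex in tool [0.9593 0.2823 0.0026] ey [ 2.823e-01 -9.593e-01  1.000e-04] down [-2.5e-03 -7.0e-04  1.0e+00] crest in tool [0.0048 0.0006 0.0133]
```

>>> arm_command(series=[0,0,0.005,0,0,0,0,0,0,0.005,0,0,0,0,0,0,0,0,0,0,0,0.0019,0.0006,0,0,0,0,0,0.0019,0.0006,0,0,0,0,0,0.0019,0.0006,0,0,0,0,0,0,0,0,0,0,0,0,0,0,0,0,0,0,0])

```text
clock: 10.3
tool_pos: [0.5825, 0.0526, 0.0904]
ee_rot: [3.133, 0.219, 0.008]
contact_force: [-0.9, 1.0, 5.9]
gripper_width: -0.0
```

>>> arm_command(series=[0,0,-0.02,0,0,0,0,0,0,-0.035,0,0,0,0,-0.019,0.0222,0,0,0,0,0,-0.019,0.0222,0,0,0,0,0,-0.019,0.0222,0,0,0,0,0,-0.019,0.0222,0,0,0,0,0,0,0,0,0,0,0,0,0,0,0,0,0,0,0,0,0,0,0,0,0,0])

```text
clock: 11.05
tool_pos: [0.5186, -0.0459, 0.1438]
ee_rot: [3.134, 0.218, 0.005]
contact_force: [-0.4, 0.3, 0.8]
gripper_width: 0.002
```

Run:
```python
from h import *
st(); im,T,o=look('w11'); edges(im,T)
H=camera_params('wrist')['hand_eye']; print('cam',loc(R.from_rotvec(T[1]).as_matrix()@H[:3,3]+T[0]))
```

```text
11.05 q6 2.785 TCP rel crest (holder axes mm) -46.5 -107.8 57.8 roterr tool [ 0.0005 -0.003  -0.0006] F [-0.41  0.28  0.84]
ex in tool [0.9596 0.2813 0.0031] ey [ 2.813e-01 -9.596e-01  4.000e-04] down [-3.e-03 -5.e-04  1.e+00] crest in tool [ 0.0748 -0.0904  0.058 ]
11.05 [ 0.5186 -0.0459  0.1438] rot [3.1337 0.2182 0.0048] F [-0.41  0.28  0.84]
crest in tool [ 0.0748 -0.0904  0.058 ]
crop off 213 24
yellow [[17.5, 12.7], [17.3, 12.8], [17.3, 12.8]] red [[13.6, 10.9], [13.6, 10.9], [13.5, 10.8], [13.6, 10.9]]
gap 0.541666666666675
cam [30.82 10.18]
```

View pics/w11z.png

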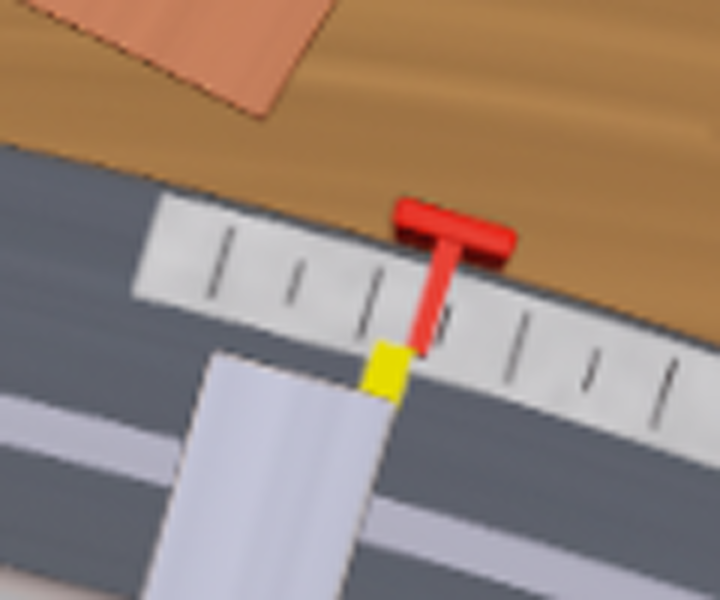

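The jaw moved about 0.45 mm, with about 0.45 mm left (sub-pixel edges: 0.54; centrelines: 0.35). I'll repeat the same 6 mm roll.

>>> arm_command(series=[0.0178,-0.0227,0,0,0,0,0,0.0178,-0.0227,0,0,0,0,0,0.0178,-0.0227,0,0,0,0,0,0.0178,-0.0227,0,0,0,0,0,0,0,0.02,0,0,0,0,0,0,0.02,0,0,0,0,0,0,0.0045,0,0,0,0,0,0,0,0,0,0,0,0,0,0,0,0,0,0])

```text
clock: 11.85
tool_pos: [0.5765, 0.0544, 0.0998]
ee_rot: [3.133, 0.22, 0.004]
contact_force: [0.3, -0.1, -0.1]
gripper_width: -0.001
```

```bash
python3 -c "
from h import *
st()"
```

```text
11.85 q6 2.98 TCP rel crest (holder axes mm) -3.9 -0.2 13.8 roterr tool [ 0.0008 -0.0026  0.0007] F [ 0.28 -0.06 -0.11]
ex in tool [0.9593 0.2825 0.0027] ey [ 2.825e-01 -9.593e-01 -1.000e-04] down [-2.6e-03 -8.0e-04  1.0e+00] crest in tool [0.0037 0.0009 0.0138]
```

>>> arm_command(series=[0,0,0.0055,0,0,0,0,0,0,0.005,0,0,0,0,0,0,0,0,0,0,0,0.0019,0.0006,0,0,0,0,0,0.0019,0.0006,0,0,0,0,0,0.0019,0.0006,0,0,0,0,0,0,0,0,0,0,0,0,0,0,0,0,0,0,0])

```text
clock: 12.52
tool_pos: [0.5833, 0.053, 0.0904]
ee_rot: [3.133, 0.219, 0.008]
contact_force: [0.1, 1.5, 5.4]
gripper_width: -0.004
```

>>> arm_command(series=[0,0,-0.02,0,0,0,0,0,0,-0.025,0,0,0,0,-0.0155,0.0222,0,0,0,0,0,-0.0155,0.0222,0,0,0,0,0,-0.0155,0.0222,0,0,0,0,0,-0.0155,0.0222,0,0,0,0,0,0,0,0,0,0,0,0,0,0,0,0,0,0,0,0,0,0,0,0,0,0])

```text
clock: 13.27
tool_pos: [0.5333, -0.0437, 0.1338]
ee_rot: [3.134, 0.218, 0.005]
contact_force: [0.5, 0.6, -0.6]
gripper_width: -0.004
```

Run:
```python
from h import *
st(); im,T,o=look('w12'); edges(im,T)
H=camera_params('wrist')['hand_eye']; print('cam',loc(R.from_rotvec(T[1]).as_matrix()@H[:3,3]+T[0]))
```

```text
13.27 q6 2.795 TCP rel crest (holder axes mm) -32.3 -103.5 47.8 roterr tool [ 0.0005 -0.0028 -0.0006] F [ 0.46  0.55 -0.57]
ex in tool [0.9596 0.2812 0.0029] ey [ 2.812e-01 -9.596e-01  3.000e-04] down [-2.8e-03 -5.0e-04  1.0e+00] crest in tool [ 0.06   -0.0902  0.0479]
13.2667 [ 0.5333 -0.0437  0.1338] rot [3.1337 0.2182 0.0045] F [ 0.46  0.55 -0.57]
crest in tool [ 0.06   -0.0902  0.0479]
crop off 213 43
yellow [[16.8, 12.1], [16.8, 12.1], [16.7, 12.3]] red [[13.6, 10.8], [13.5, 10.9], [13.6, 10.8], [13.5, 10.9]]
gap -0.033333333333333215
cam [45.04 14.54]
```

View pics/w12z.png

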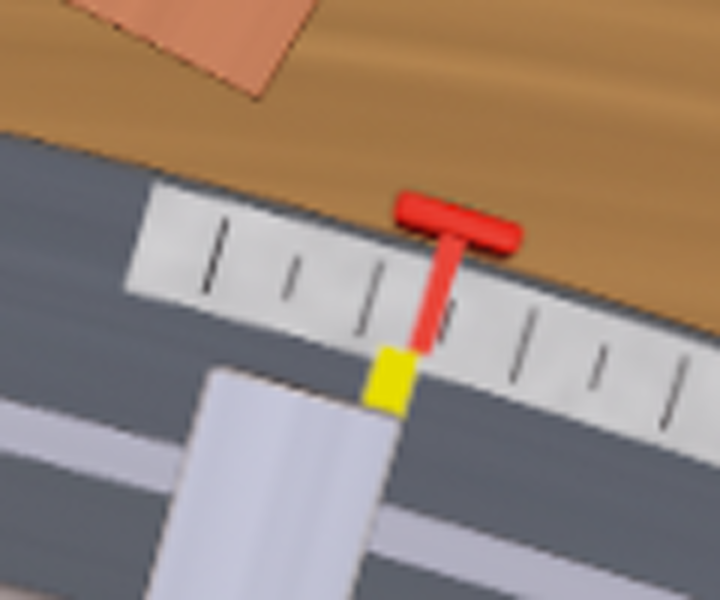

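Edges now read −0.03 mm and centrelines about −0.2, while the picture by eye looks like +0.3. I'll take closer and different views to settle it.

>>> arm_command(series=[0,0,0.02,0,0,0,0,0,0,0.018,0,0,0,0,0,0,0,0,0,0,0,0,0,0,0,0,0,0,0,0,0,0,0,0,0])

```text
clock: 13.73
tool_pos: [0.534, -0.0431, 0.097]
ee_rot: [3.133, 0.221, 0.006]
contact_force: [-0.1, 0.0, 1.1]
gripper_width: -0.002
```

```bash
cat >> h.py <<'E'
def rect(im,T,name,z=.0315):
    xs=np.arange(62,36,-.05); ys=np.arange(24,0,-.05)
    c=np.array([[proj_fast(x,y,z,T) for y in ys] for x in xs],np.float32)
    cv2.imwrite(name,cv2.remap(im,c[...,0],c[...,1],cv2.INTER_CUBIC))
P0=camera_params('wrist')
def proj_fast(x,y,z,T):
    H=P0['hand_eye']; f=210/np.tan(np.radians(P0['fov_y']/2)); M=proj_fast.M if hasattr(proj_fast,'M') and proj_fast.T is T else R.from_rotvec(T[1]).as_matrix()
    proj_fast.M=M; proj_fast.T=T
    X=np.array([*(C+x/1e3*ex+y/1e3*ey),z]); c=H[:3,:3].T@(M.T@(X-T[0])-H[:3,3]); r=np.hypot(c[0],c[1])
    return c[:2]/r*np.arctan2(r,c[2])*f+[P0['cx'],P0['cy']]
E
python3 - <<'E'
from h import *
st(); im,T,o=look('w13'); edges(im,T)
H=camera_params('wrist')['hand_eye']; print('cam',loc(R.from_rotvec(T[1]).as_matrix()@H[:3,3]+T[0]))
rect(im,T,'pics/r13.png')
cv2.imwrite('pics/top13.png',grab_frame('top'))
E
```

```text
13.73 q6 2.795 TCP rel crest (holder axes mm) -31.7 -102.8 11.0 roterr tool [ 0.0011 -0.0039  0.0011] F [-0.14  0.01  1.13]
ex in tool [0.9591 0.2829 0.0041] ey [ 0.2829 -0.9591  0.    ] down [-0.0039 -0.0011  1.    ] crest in tool [ 0.0594 -0.0897  0.0111]
13.7333 [ 0.534  -0.0431  0.097 ] rot [3.1329 0.2208 0.0063] F [-0.14  0.01  1.13]
crest in tool [ 0.0594 -0.0897  0.0111]
crop off 213 43
yellow [[16.7, 11.9], [16.6, 11.8], [16.6, 12.0]] red [[13.4, 10.5], [13.4, 10.6], [13.4, 10.6], [13.4, 10.6]]
gap -0.08750000000000213
cam [45.46 15.36]
```

View pics/w13z.png

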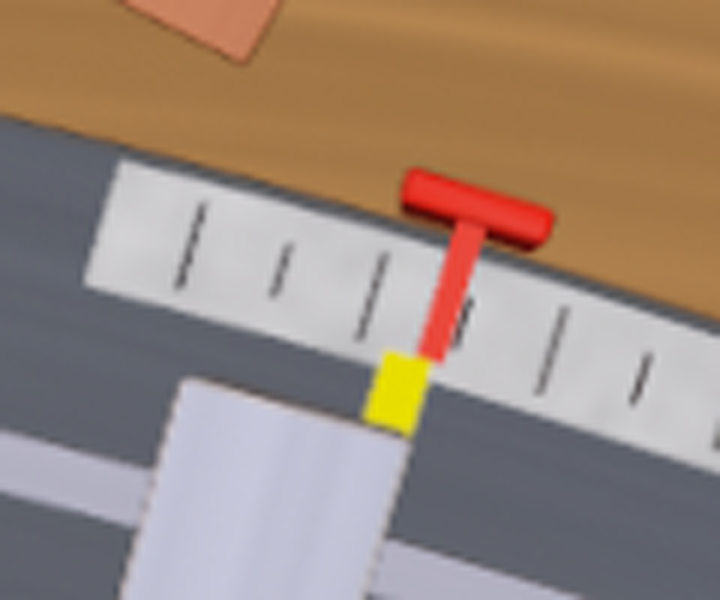

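View pics/r13.png

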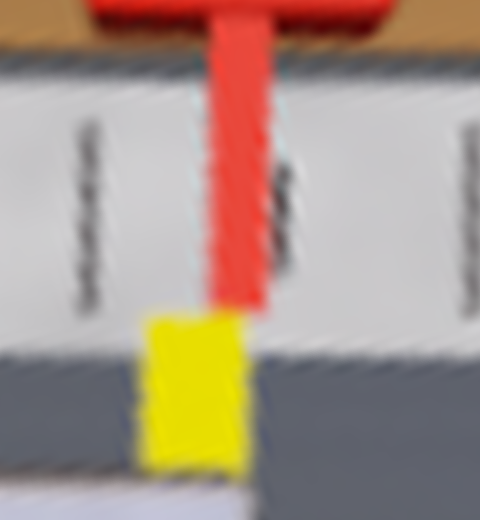

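The rectified close view shows the pointer's front edge within about 0.1–0.3 mm of the bar's centre, which is level within measurement error. Withdrawing upwards and away, then checking from the top camera.

>>> arm_command(series=[0,0,-0.03,0,0,0,0,0,0,-0.035,0,0,0,0,0,0,-0.035,0,0,0,0,-0.03,0,-0.02,0,0,0,0,-0.035,0.01,0,0,0,0,0,-0.035,0.01,0,0,0,0,0,-0.035,0.01,0,0,0,0,0,-0.03,0.01,0,0,0,0,0,-0.02,0.01,0,0,0,0,0,0,0,0,0,0,0,0,0,0,0,0,0,0,0,0,0,0,0,0,0,0])

```text
clock: 14.83
tool_pos: [0.3577, -0.119, 0.2168]
ee_rot: [3.132, 0.219, 0.009]
contact_force: [0.6, -0.2, -0.1]
gripper_width: -0.001
```

Run:
```python
from h import *
s=sense(); print(s['clock'],s['tool_pos'],s['contact_force'])
im=grab_frame('top'); cv2.imwrite('pics/top14.png',im); im0=cv2.imread('pics/top0.png')
z=lambda i:cv2.resize(i[190:300,225:400],None,fx=4.5,fy=4.5,interpolation=cv2.INTER_CUBIC)
cv2.imwrite('pics/top14z.png',z(im))
d=cv2.absdiff(im,im0).max(2); cv2.imwrite('pics/diff14.png',d)
c=lambda n,z_,u:loc(onz(n,u,z_))
```

```text
14.8333 [ 0.35773901 -0.11900491  0.21679138] [ 0.56101072 -0.24102796 -0.11708084]
```

View pics/top14z.png

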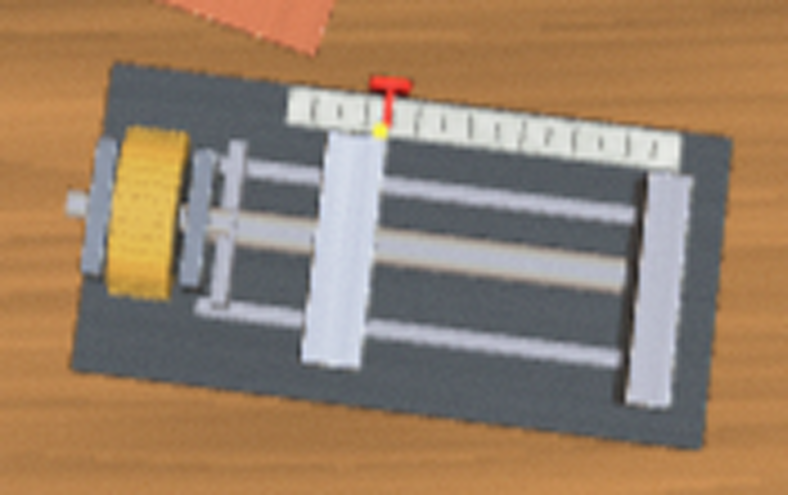

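View pics/diff14.png

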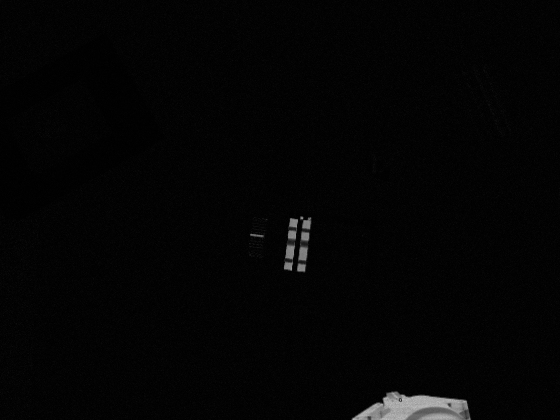

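The difference picture shows that only the jaw, the wheel and the arm changed. In the top view the pointer's front edge (about zoom px 387,131) lines up with the red bar (about 388). Handing in.

```bash
python3 -c "
from plant import *
print(sign_off())"
```

```text
the job is handed in; nothing more can be done
None
```

The jaw's front face now stands level with the red gauge mark, and the job was handed in with the hand clear of everything, 14.8 s on the clock. I rolled the wheel with the shut fingertips in five light strokes towards holder +x. The force readings taken at the strokes were 3 to 6 N downwards.

- **Level check:** the starting gap was about 12.7 mm. The last close wrist views put the jaw between about 0 and 0.3 mm past the mark's centre, with −0.03 and −0.09 mm by edges and about −0.23 mm by centrelines. By eye it looked level in the closest view and in the final top view. An earlier wrist view had looked about 0.3 mm short by eye. I left it there because these differences are about the size of the measurement error.
- **Nothing else moved:** comparing the top camera before and after shows changes only in the jaw, the wheel and the arm. The holder, mark, burin, plate, cup and pen are where they were.
- **What went wrong on the way:** joint 6 reached its range limit during the approach, so I worked with the hand turned about 16° from the holder's axes. One move command was refused for a wrong number count and moved nothing.

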